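# Move the flat battery pack from the data logger to the free charging cradle

### The job

The battery pack in the orange data logger is flat. Pinch its two orange side tabs together to unlatch it, draw it straight up out of the logger, feel for the mouth of the free charging cradle's bay and press the pack down into it until it is fully home and both tabs have sprung back out and latched it; then let go. Work gently: never tug at a pack that is still latched, do not crush the tabs or force the pack into the cradle, and leave everything else on the table where it is.

Things in the scene. Friction and masses are not known exactly. Their poses are not given: they have to be found in the camera images.
- pack: The battery pack to move: dark grey and black with orange tabs, 0.15 to 0.25 kg, 92 mm tall. Origin at the centre of its underside, z up, y through its two tabs. Below, a black stem 26 (x) by 30 (y) by 42 mm, its lowest 5 mm tapered 1 mm a side in x and hardly in y; above, a head 34 (x) by 42 (y) by 50 mm. It starts latched in the logger, y along the logger's y, and fits either way round.
- pack_grip (a point): Point midway between the two orange ribbed tab pads, 74 mm above the pack's underside. One pad on each y side of the head, 22 mm wide (x) and 24 mm tall, centred at this height: 52 mm over both pads when out, 44 mm when both are pressed right in.
- pack_shoulder (a point): Centre of the head's underside, 42 mm above the pack's underside: it rests on a port's collar when fully home. Below it each tab has a hook on the stem's y side, standing 3.5 mm out, flat on top, sloping below, which catches under the port's 6 mm thick lip with 1.5 mm of play. Both tabs pressed in 3.5 mm or more free it, whatever its side play of 1 mm each way.
- tab_a (a joint): Travel of the tab on the pack's +y side: 0 sprung out, 0.004 m pressed right in. The spring takes 4 N to start and about 10 N fully in; a 20 N pinch is plenty, and over 45 N a side crushes the tabs.
- tab_b (a joint): The same for the tab on the pack's -y side.
- logger: Portable data logger, black top panel with screen, dial and coloured sockets, orange corner bumpers: 130 (x) by 170 (y) by 70 mm (bumpers to 72, dial to 81 mm). It stands firm. Origin at the centre of its underside, z up. The pack stands in a port in its top.
- logger_port (a point): Centre of the logger's port mouth (28 by 32 mm, x by y), at its collar's top, 70 mm above the table; axes as the logger's. Sprung contacts push the latched pack up with about 5 N: its underside starts 40.5 mm below this point. With both hooks free it draws out with a few newtons; latched, it does not move, and over 35 N between pack and logger is too rough.
- charger: The free charging cradle: grey housing 104 (x) by 108 (y) by 63 mm, black foot, orange stripes beside an empty black bay in its top, three small lamps (two amber). It stands firm. Origin at the centre of its underside, z up. The bay takes the pack from above, stem down, tabs along the charger's y. Over 55 N between pack and cradle is forcing it.
- charger_bay (a point): Fixed point: middle of the bay's float, at its collar's top, 66 mm above the table; axes as the charger's. The bay is a black insert, collar 44 (x) by 52 (y) mm, mouth 28 by 32 mm, edged in white, no lead-in. It floats up to 8 mm either way along y, held by about 4 N of friction, and rests where the last pack left it: this offset is not measured and must be seen or felt.
- charger_floor (a point): Fixed point 42 mm below charger_bay: height of the pack's underside when fully home. Sprung contacts meet the pack 8 mm above it and push back with about 6 N at home; let go before the hooks are under the lip and they lift it again. Let go when home, the tabs spring out and it rises 1.5 mm into its latch. Unpinched, a push of 20 to 25 N on its top snaps it in.
- charger_taken: A second cradle like the first, lamps green, another pack of the same kind latched in its bay, whose head stands up to 118 mm above the table. It stands firm; leave it alone. Origin at the centre of its underside. The logger and the two cradles stand in a row, in any order.
- board: Green-blue circuit board on a clear base, 75 by 60 by 18 mm; bystander. Origin at the centre of its underside.
- block_cell: Red and brass block battery lying flat, 45 by 27 by 17 mm; bystander. Origin at the centre of its underside.
- tape: Roll of blue tape lying flat, 68 mm across, 19 mm high; bystander. Origin at the centre of its underside.
- driver: Screwdriver with a yellow handle, 190 mm long, lying flat; bystander. Origin under its middle.
- part_box: Clear parts box with a white lid, 118 by 83 by 42 mm; bystander. Origin at the centre of its underside.
- carton: Open orange carton, 85 by 125 by 45 mm; bystander. Origin at the centre of its underside.
- meter: Orange hand-held meter leaning on its stand, 85 mm wide, about 165 mm tall, its face towards the robot; bystander. Origin under the foot of the meter.
- blue_pack: Flat blue-green product box, 105 by 65 by 28 mm; bystander. Origin at the centre of its underside.
Mind the look-alikes: they are no part of the job. What is shaped like the charger but green or turquoise is not meant.

How it is judged:
By the outcome, as a careful person would: the job done as asked, in the order asked, and still so for the second after the job is handed in, with the robot touching nothing.
It also fails if it takes over 64 s, if anything falls off the work surface, if the arm or the gripper's body presses on something with over 40 N, if the wrist force passes 120 N, or if a joint passes its speed limit or range.

### The arm

A 7-joint arm with a two-finger parallel gripper is mounted at the origin on the work surface. World frame = base frame: x ahead of the robot, y to its left, z up, the work surface at z = 0. Lengths are in m, angles in rad, forces in N, time in s.
With the tool pointing down it reaches from about 0.4 to 0.875 m from the base axis. Payload 6.5 kg.
Tool frame: the origin (TCP) lies on the mounting face of the last link; the fingertips stand 173 mm ahead of it and the grasp point (between the pads) lies 155 mm ahead of it (bot.tips_ahead is the distance from the TCP to the fingertips, in m); z points along the fingers, y is the line along which they close (so a half turn about z gives the same grasp; the last joint's range is limited). The gripper opens to 85 mm and grips with 20 to 120 N. Pads are 22 mm wide; open, the fingers measure 114 mm over their backs; the gripper's body (76 mm by 85 mm) begins 54 mm behind the grasp point. The pads swing forward as they close: fully open they stand 13 mm farther back than shut.
Start: joints at [1.238, 0.536, -0.004, 1.538, 0.003, 1.067, -0.071], TCP at [0.171, -0.627, 0.405] pointing down, gripper open.
Joint ranges: [-2.7, 2.7], [-0.37, 2.16], [-1.27, 1.26], [0.24, 2.4], [-1.31, 4.45], [0.19, 1.91], [-2.76, 2.76]. Speed limits (rad/s): [2.39, 2.39, 3.14, 3.14, 3.14, 3.14, 3.14].

### API

Orientations are given as a unit quaternion [x, y, z, w].
In Python, from bench import bot, grab_frame, camera_params, find_in gives the robot as it stands. The module is installed in compiled form; this text tells all that it offers.
- The arm moves only by the tool drive_tool, never from a script. Its argument "motion" is a list of rows, each an object with "slide": the shift along the tool's x, y, z in mm, a list of three; "delta_rot": the turn, a rotation vector about the tool's x, y, z in rad, a list of three; "grip": the finger opening in mm, from 0 to 85.4. A call has 1 to 8 rows; each row is the pose to reach, as a shift and turn from the pose commanded when the call began, along the tool's axes at that moment; what a row does not reach only later rows make up. A row lasts 1/8 s, in which the tool goes at most 62.5 mm and 10.7 degrees, less where a joint would pass 70% of its speed; a pose out of reach is approached as far as the arm can. A call with a gripper value outside its range is refused whole. The fingers move at their own pace and stop on an object; "newtons" is the grip in N (left out, the last holds). Time passes only in rows, so rows that repeat a pose let the fingers close. It gives the time, the measured TCP pose, the force, the opening and the grip force at its end, in the units of the state.
- bot.state(): the state, without advancing time (a new reading comes with each control period).
- grab_frame(name): name is "scene" or "top" or "wrist"; returns the picture (480x640x3 uint8, red, green, blue); there is no depth.
- camera_params(name): a dict with "intrinsics" (3x3 intrinsics, pixels), "rvec" (rotation vector, rad) and "tvec" (3), from world to camera coordinates, as OpenCV has them. Camera axes: x right, y down, z forward; pixel columns grow to the right and rows downward; lengths in m; the calibration is good to about 2 mm. A picture is of the moment at which its call begins: read the wrist's pose just before it. camera_params takes no time and is no camera call; for the wrist camera it gives the pose at the moment of the call.
- bot.sign_off(): hands the job in; it is judged then, once.
Trained networks look in the newest picture that a camera, given by its name, has taken for a name from the list of things; names that differ only in an ending like _2 or _b are one class to them, and where a whole thing is asked for, a point or a joint stands for the part that bears it (a point fixed in the world has none). Each returns a list of dicts, best first, with "conf" (0 to 1); they miss things now and then, are a little off and sometimes report something else, mostly with a low value. They report only what shows in the picture. A call takes as long as a camera call. They do not tell look-alikes from the thing itself.
- find_in(camera, target): "bbox" ([left, top, width, height] in pixels, round what is visible of it).
The state is a dict: "time": time; "q": joint angles; "joint_velocities": joint speeds; "tau": joint torques, N m; "ee_pos": TCP position; "ee_rot": TCP orientation; "ft_force": force on the tool from outside, world axes, zero at the start; "torque": the same for the moment, N m; "gripper_width": opening from 0.0 (shut) to 1.0 (fully open); "gripper_force": force on a finger pad.
Only numpy, scipy, OpenCV 4.12 (cv2) and the standard library are available. Lean on these libraries where they do the work, as an engineer would, in place of code of your own. Each camera call takes 0.05 s, during which the arm holds its last target. There are 200 camera calls.

## Working session

There is one attempt and no reset: what is moved stays moved. The work goes in short steps, Python scripts to look and compute and a tool call to move; the robot and the scene stay as the last step left them, time stands still between calls to the robot, and variables do not carry over. Pictures are saved under pics/ and viewed, at most 10 in all, crops included, and the job is handed in when it is done.

Besides the shell and the picture viewer there is one more tool, called after ">>>" as name([rows], argument=value, ...), one row to a line, values as JSON. drive_tool: Moves the arm, as the interface text tells. Its arguments: {"type":"object","properties":{"motion":{"type":"array","items":{"type":"object","properties":{"slide":{"type":"array","items":{"type":"number"}},"delta_rot":{"type":"array","items":{"type":"number"}},"grip":{"type":"number"}}}},"newtons":{"type":"number"}},"required":["motion"]}

```bash
mkdir -p pics; cat > h.py <<'E'
import numpy as np, cv2
from bench import bot, grab_frame, camera_params, find_in
def P(n):
    c=camera_params(n); return np.array(c["intrinsics"],float),cv2.Rodrigues(np.array(c["rvec"],float))[0],np.array(c["tvec"],float).reshape(3)
def ray(p,uv,z):
    K,R,t=p; d=R.T@np.linalg.solve(K,[uv[0],uv[1],1.]); o=-R.T@t
    return o+d*(z-o[2])/d[2]
def proj(p,X):
    K,R,t=p; q=K@(R@np.asarray(X,float)+t); return q[:2]/q[2]
def save(im,n): cv2.imwrite("pics/"+n,cv2.cvtColor(im,cv2.COLOR_RGB2BGR))
E
python3 - <<'E'
from h import *
s=bot.state(); print({k:np.round(v,3) for k,v in s.items()}, bot.tips_ahead)
for n in("top","scene"):
    im=grab_frame(n); save(im,n+"0.png"); p=P(n); print(n,-p[1].T@p[2])
    for t in("pack","logger","charger","charger_taken"):
        for d in find_in(n,t)[:4]:
            b=d["bbox"]; print(t,round(d["conf"],2),np.round(b), ray(p,(b[0]+b[2]/2,b[1]+b[3]/2),.07).round(3))
E
```

```text
{'time': np.float64(0.0), 'q': array([ 1.238,  0.537, -0.004,  1.539,  0.003,  1.067, -0.071]), 'joint_velocities': array([ 0.001,  0.   , -0.   ,  0.001,  0.001, -0.001, -0.   ]), 'tau': array([-0.0000e+00, -5.8341e+01,  1.0480e+00, -2.5910e+01,  1.2000e-02,
        1.0000e-02, -0.0000e+00]), 'ee_pos': array([ 0.171, -0.627,  0.404]), 'ee_rot': array([ 0.991,  0.133, -0.   , -0.001]), 'ft_force': array([0.079, 0.213, 0.044]), 'torque': array([-0.047,  0.037, -0.064]), 'gripper_force': np.float64(0.0), 'gripper_width': np.float64(1.001)} 0.1734
top [0.41541763 0.01884635 1.16491495]
pack 0.56 [298. 198.  24.  21.] [0.588 0.039 0.07 ]
logger 0.66 [289. 175.  77.  67.] [ 0.588 -0.002  0.07 ]
charger 0.94 [298. 274.  61.  56.] [ 0.37  -0.001  0.07 ]
charger 0.93 [460. 338.  56.  58.] [ 0.213 -0.366  0.07 ]
charger 0.92 [394. 168.  59.  55.] [ 0.615 -0.231  0.07 ]
charger 0.6 [376. 260.  53.  52.] [ 0.403 -0.175  0.07 ]
charger_taken 0.59 [204. 178.  53.  51.] [0.604 0.228 0.07 ]
charger_taken 0.39 [300. 197.  25.  22.] [0.591 0.033 0.07 ]
scene [1.66201445 0.71145555 0.99205298]
pack 0.92 [308. 237.  18.  22.] [0.546 0.023 0.07 ]
logger 0.97 [261. 239.  79.  57.] [0.639 0.031 0.07 ]
logger 0.22 [448. 319.  62.  41.] [0.65  0.502 0.07 ]
charger 0.89 [321. 207.  42.  39.] [0.42  0.026 0.07 ]
charger 0.84 [260. 196.  50.  42.] [ 0.463 -0.137  0.07 ]
charger 0.83 [195. 219.  57.  44.] [ 0.653 -0.206  0.07 ]
charger 0.76 [244. 154.  46.  35.] [ 0.272 -0.341  0.07 ]
charger_taken 0.84 [348. 267.  57.  61.] [0.643 0.248 0.07 ]
```

```bash
python3 - <<'E'
import cv2
a=cv2.imread("pics/top0.png")[130:430,160:560]
cv2.imwrite("pics/topc.png",cv2.resize(a,(800,600),interpolation=cv2.INTER_CUBIC))
E
```

```text
(no output)
```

View pics/topc.png

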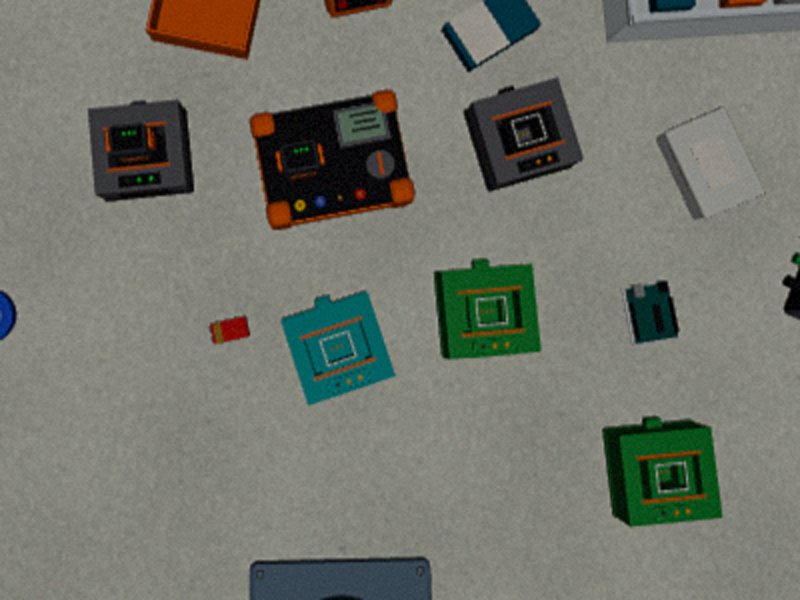

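Look-alikes, in crop pixels:
- Pack: the one in the logger at (301,158) against the taken cradle's pack at (130,140). I choose the logger's.
- Charger: grey, empty, amber lamps at (525,132), against teal (338,348) and green (488,310), (663,475). I choose the grey one.

The tabs lie along the image's horizontal.

```bash
cat >> h.py <<'E'
from scipy.spatial.transform import Rotation as Ro
def plan(xy,z,yaw=None):
    s=bot.state(); R=Ro.from_quat(s["ee_rot"]).as_matrix(); d=R.T@(np.r_[xy,z]-s["ee_pos"])
    yw=np.arctan2(R[0,1],-R[1,1])
    print("slide mm",(d*1000).round(1),"yaw",yw.round(4),"drz",None if yaw is None else round(yw-yaw,4),"zaxis",R[:,2].round(4))
E
python3 - <<'E'
from h import *
p=P("wrist"); s=bot.state(); R=Ro.from_quat(s["ee_rot"]).as_matrix()
c=-p[1].T@p[2]; print("cam in tool",R.T@(c-s["ee_pos"]),"axes",(R.T@p[1].T).round(3)); print(p[0])
t=P("top"); f=lambda u,v,z: ray(t,(160+u/2,130+v/2),z)
print(f(301,158,.12),f(527,130,.066))
a,b=f(275,228,.05),f(413,203,.05); d=a-b; print("yaw L",np.arctan2(-d[0],d[1]))
a,b=f(500,115,.066),f(551,103,.066); d=a-b; print("yaw C",np.arctan2(-d[0],d[1]))
plan(f(301,158,.12)[:2],.40,.18)
E
```

```text
cam in tool [0.07596448 0.00104928 0.03012155] axes [[-0.001 -0.955 -0.298]
 [ 1.    -0.001 -0.001]
 [ 0.    -0.298  0.955]]
[[396.58910858   0.         322.65977199]
 [  0.         396.58910858 235.76413683]
 [  0.           0.           1.        ]]
[0.5804778  0.03751699 0.12      ] [ 0.61822105 -0.23224149  0.066     ]
yaw L 0.1622123955947423
yaw C 0.21630402593464473
slide mm [ 569.8 -533.1    4.7] yaw 0.2668 drz 0.0868 zaxis [-1.e-04  1.e-04 -1.e+00]
```

>>> drive_tool([
  {"slide": [570, -533, 0], "delta_rot": [0, 0, 0.1], "grip": 85},
  {"slide": [570, -533, 0], "delta_rot": [0, 0, 0.1], "grip": 85},
  {"slide": [570, -533, 0], "delta_rot": [0, 0, 0.1], "grip": 85},
  {"slide": [570, -533, 0], "delta_rot": [0, 0, 0.1], "grip": 85},
  {"slide": [570, -533, 0], "delta_rot": [0, 0, 0.1], "grip": 85},
  {"slide": [570, -533, 0], "delta_rot": [0, 0, 0.1], "grip": 85},
  {"slide": [570, -533, 0], "delta_rot": [0, 0, 0.1], "grip": 85},
  {"slide": [570, -533, 0], "delta_rot": [0, 0, 0.1], "grip": 85},
])

```text
time: 1.5
ee_pos: [0.4344, -0.1996, 0.4051]
ee_rot: [0.997, 0.083, 0.0, 0.0]
ft_force: [1.5, -0.5, -0.7]
gripper_width: 1.0
gripper_force: 0.0
```

```bash
python3 - <<'E'
from h import *
plan([.5805,.0375],.40,.165)
E
```

```text
slide mm [ 183.4 -209.6    5.1] yaw 0.1665 drz 0.0015 zaxis [ 1.e-03 -6.e-04 -1.e+00]
```

>>> drive_tool([
  {"slide": [183, -210, 0], "grip": 85},
  {"slide": [183, -210, 0], "grip": 85},
  {"slide": [183, -210, 0], "grip": 85},
  {"slide": [183, -210, 0], "grip": 85},
  {"slide": [183, -210, 0], "grip": 85},
  {"slide": [183, -210, 0], "grip": 85},
])

```text
$.motion[0]: bad value
```

```bash
python3 - <<'E'
from h import *
s=bot.state(); p=P("wrist"); im=grab_frame("wrist"); save(im,"w1.png"); np.savez("w1.npz",K=p[0],R=p[1],t=p[2])
print(s["time"],s["ee_pos"])
for d in find_in("wrist","pack")[:2]+find_in("wrist","tab_a")[:3]:
    b=d["bbox"]; print(d["conf"],np.round(b),ray(p,(b[0]+b[2]/2,b[1]+b[3]/2),.1215).round(4))
E
```

```text
1.5 [ 0.43440336 -0.19955567  0.40513339]
```

View pics/w1.png

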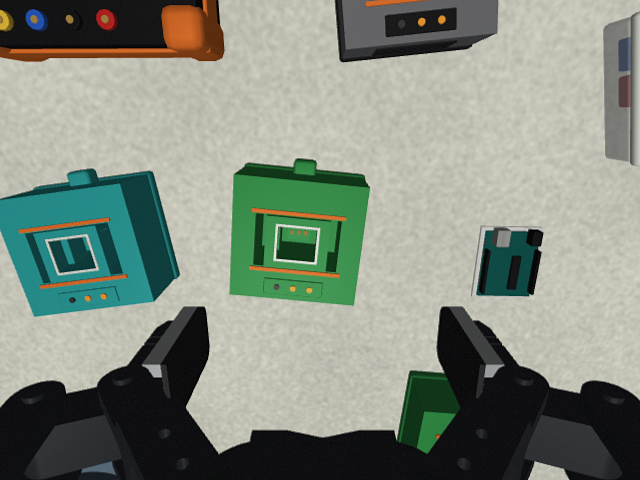

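The move was refused because each row needs delta_rot, so this view is still the midway one. It shows the grey charger's lamps at (420,21) and the logger corner at the top left.

>>> drive_tool([
  {"slide": [183, -210, 0], "delta_rot": [0, 0, 0], "grip": 85},
  {"slide": [183, -210, 0], "delta_rot": [0, 0, 0], "grip": 85},
  {"slide": [183, -210, 0], "delta_rot": [0, 0, 0], "grip": 85},
  {"slide": [183, -210, 0], "delta_rot": [0, 0, 0], "grip": 85},
  {"slide": [183, -210, 0], "delta_rot": [0, 0, 0], "grip": 85},
  {"slide": [183, -210, 0], "delta_rot": [0, 0, 0], "grip": 85},
])

```text
time: 2.4
ee_pos: [0.5798, 0.0373, 0.4044]
ee_rot: [0.996, 0.084, 0.0, -0.0]
ft_force: [-0.3, -0.8, -0.0]
gripper_width: 0.992
gripper_force: 0.0
```

```bash
python3 - <<'E'
from h import *
s=bot.state(); p=P("wrist"); im=grab_frame("wrist"); save(im,"w2.png"); np.savez("w2.npz",K=p[0],R=p[1],t=p[2])
print(s["time"],s["ee_pos"])
for d in find_in("wrist","pack")[:2]+find_in("wrist","tab_a")[:3]:
    b=d["bbox"]; print(d["conf"],np.round(b),ray(p,(b[0]+b[2]/2,b[1]+b[3]/2),.1215).round(4))
E
```

```text
2.4 [0.57983802 0.03727035 0.40441931]
0.66 [281. 186.  84.  63.] [0.5897 0.0383 0.1215]
0.57 [353. 202.   9.  36.] [0.592  0.0151 0.1215]
0.5 [284. 202.  10.  38.] [0.5836 0.06   0.1215]
```

View pics/w2.png

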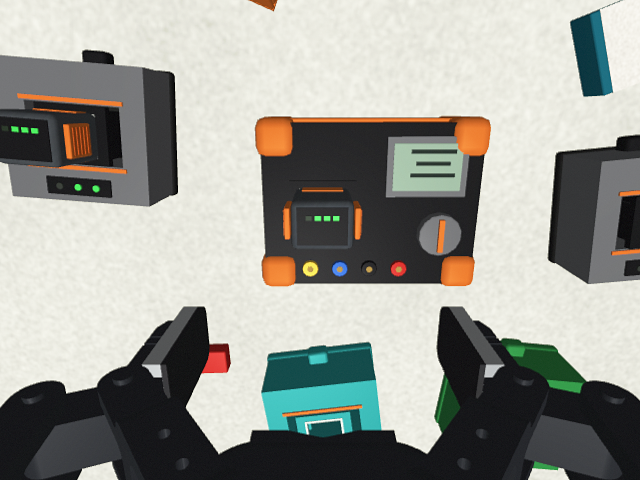

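The pack is in the logger at (323,220), with tabs at (289,220) and (358,220). The logger's edges are parallel to the image rows. Next I fit the pose from the orange tab masks.

```bash
cat >> h.py <<'E'
from scipy.optimize import least_squares
def comps(im,box,lo=(8,140,120),hi=(20,255,255),amin=40):
    x0,y0,x1,y1=box; h=cv2.cvtColor(im[y0:y1,x0:x1],cv2.COLOR_RGB2HSV); m=cv2.inRange(h,lo,hi)
    n,l,st,c=cv2.connectedComponentsWithStats(m)
    return [(st[i][:4]+[x0,y0,0,0],st[i][4],cv2.minAreaRect(np.argwhere(l==i)[:,::-1].astype(np.float32)+[x0,y0])) for i in range(1,n) if st[i][4]>=amin]
E
python3 - <<'E'
from h import *
z=np.load("w2.npz"); p=(z["K"],z["R"],z["t"]); im=cv2.cvtColor(cv2.imread("pics/w2.png"),cv2.COLOR_BGR2RGB)
for c in comps(im,(250,110,500,290),(3,120,90)): print(c)
E
```

```text
Traceback (most recent call last):
  File "h.py", line 20, in comps
    return [(st[i][:4]+[x0,y0,0,0],st[i][4],cv2.minAreaRect(np.argwhere(l==i)[:,::-1].astype(np.float32)+[x0,y0])) for i in range(1,n) if st[i][4]>=amin]
                                            ~~~~~~~~~~~~~~~^^^^^^^^^^^^^^^^^^^^^^^^^^^^^^^^^^^^^^^^^^^^^^^^^^^^^^
cv2.error: OpenCV(4.12.0) /io/opencv/modules/imgproc/src/convhull.cpp:143: error: (-215:Assertion failed) total >= 0 && (depth == CV_32F || depth == CV_32S) in function 'convexHull'
```

```bash
sed -i 's/astype(np.float32)+\[x0,y0\])/astype(np.float32)+np.float32([x0,y0]))/' h.py
python3 - <<'E'
from h import *
z=np.load("w2.npz"); p=(z["K"],z["R"],z["t"]); im=cv2.cvtColor(cv2.imread("pics/w2.png"),cv2.COLOR_BGR2RGB)
for c in comps(im,(250,110,500,290),(3,120,90)): print(c[0],c[1],np.round(c[2][0],1))
# bumper bottom outer edges for yaw; predicted tab outlines
yaw=.167
for x,y in((.586,.038),(.580,.0375)):
  for sg in(1,-1):
    B=[np.array([x,y,0])+Ro.from_euler("z",yaw).apply([dx,sg*dy,0])+[0,0,h] for dx in(-.011,.011) for dy in(.026,.021) for h in(.0915,.1155)]
    q=np.array([proj(p,b) for b in B]); print(x,y,sg,q.min(0).round(1),q.max(0).round(1))
E
```

```text
[255 117 236  40] 3351 [372.5 136.5]
[302 188  42   4] 163 [322.5 189.5]
[283 201   9  39] 282 [286.6 220. ]
[353 201   9  39] 277 [357.4 220. ]
[437 220   8  33] 195 [440.6 236. ]
[262 256  34  30] 940 [278.5 270.5]
[440 256  35  30] 919 [457.  270.5]
0.586 0.038 1 [283.1 197.1] [293.8 236. ]
0.586 0.038 -1 [350.4 197.2] [361. 236.]
0.58 0.0375 1 [282.6 205.2] [293.3 244.3]
0.58 0.0375 -1 [349.6 205.3] [360.  244.4]
```

>>> drive_tool([
  {"slide": [3.3, 0, 40], "delta_rot": [0, 0, 0], "grip": 64},
  {"slide": [3.3, 0, 80], "delta_rot": [0, 0, 0], "grip": 64},
  {"slide": [3.3, 0, 110], "delta_rot": [0, 0, 0], "grip": 64},
  {"slide": [3.3, 0, 135], "delta_rot": [0, 0, 0], "grip": 64},
  {"slide": [3.3, 0, 147], "delta_rot": [0, 0, 0], "grip": 64},
  {"slide": [3.3, 0, 147], "delta_rot": [0, 0, 0], "grip": 64},
], newtons=20)

```text
time: 3.3
ee_pos: [0.5822, 0.0356, 0.2574]
ee_rot: [0.997, 0.083, -0.001, 0.0]
ft_force: [0.0, 0.3, -0.4]
gripper_width: 0.751
gripper_force: 0.0
```

```bash
python3 - <<'E'
from h import *
s=bot.state(); im=grab_frame("wrist"); save(im,"w3.png"); p=P("wrist")
plan([.583,.0377],.257,.167); print(s["ft_force"],s["gripper_width"])
for c in comps(im,(150,150,500,470),(3,120,90)): print(c[0],c[1],np.round(c[2][0],1))
E
```

```text
slide mm [ 0.7 -1.6  1.2] yaw 0.1658 drz -0.0012 zaxis [ 5.e-04 -3.e-04 -1.e+00]
[ 0.01407415  0.31538299 -0.38935593] 0.7511378776567477
[189 150  71  49] 3171 [224. 174.]
[276 258  80  13] 1001 [315.5 264. ]
[221 291  51 126] 2477 [239.1 355.4]
[375 290  22  90] 1224 [387.2 334.3]
```

View pics/w3.png

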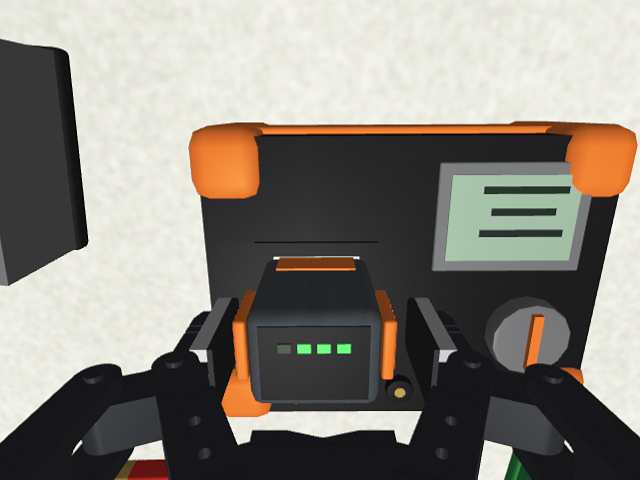

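Fingers straddle the pack's tabs at (242,335) and (388,335). The pack is about 1.6 mm to the left of centre, so I shift, then pinch.

>>> drive_tool([
  {"slide": [0.7, -1.7, 0], "delta_rot": [0, 0, 0], "grip": 64},
  {"slide": [0.7, -1.7, 0], "delta_rot": [0, 0, 0], "grip": 56},
  {"slide": [0.7, -1.7, 0], "delta_rot": [0, 0, 0], "grip": 40},
  {"slide": [0.7, -1.7, 0], "delta_rot": [0, 0, 0], "grip": 40},
  {"slide": [0.7, -1.7, 0], "delta_rot": [0, 0, 0], "grip": 40},
  {"slide": [0.7, -1.7, 0], "delta_rot": [0, 0, 0], "grip": 40},
], newtons=22)

```text
time: 4.1
ee_pos: [0.5833, 0.0386, 0.2587]
ee_rot: [0.997, 0.083, 0.001, 0.0]
ft_force: [-1.3, -0.6, 6.1]
gripper_width: 0.49
gripper_force: 22.2
```

```bash
python3 - <<'E'
from h import *
s=bot.state(); plan([.583,.0377],.257,.167); print(s["ft_force"],s["gripper_width"]*85.4,s["gripper_force"],s["torque"])
E
```

```text
slide mm [-0.4  0.9  1.7] yaw 0.1669 drz -0.0001 zaxis [ 0.0015 -0.     -1.    ]
[-1.29783216 -0.56634651  6.09272804] 41.86636075083885 22.17758059501648 [-0.0257781   0.30958972  0.00721137]
```

>>> drive_tool([
  {"slide": [0, 0, -2], "delta_rot": [0, 0, 0], "grip": 40},
  {"slide": [0, 0, -4], "delta_rot": [0, 0, 0], "grip": 40},
  {"slide": [0, 0, -6], "delta_rot": [0, 0, 0], "grip": 40},
])

```text
time: 4.47
ee_pos: [0.5831, 0.0386, 0.2639]
ee_rot: [0.997, 0.083, 0.0, -0.0]
ft_force: [1.3, 1.2, 0.8]
gripper_width: 0.49
gripper_force: 22.2
```

>>> drive_tool([
  {"slide": [0, 0, -8], "delta_rot": [0, 0, 0], "grip": 40},
  {"slide": [0, 0, -16], "delta_rot": [0, 0, 0], "grip": 40},
  {"slide": [0, 0, -26], "delta_rot": [0, 0, 0], "grip": 40},
  {"slide": [0, 0, -40], "delta_rot": [0, 0, 0], "grip": 40},
  {"slide": [0, 0, -65], "delta_rot": [0, 0, 0], "grip": 40},
  {"slide": [0, 0, -95], "delta_rot": [0, 0, 0], "grip": 40},
  {"slide": [0, 0, -115], "delta_rot": [0, 0, 0], "grip": 40},
  {"slide": [0, 0, -115], "delta_rot": [0, 0, 0], "grip": 40},
])

```text
time: 5.48
ee_pos: [0.5832, 0.0386, 0.3807]
ee_rot: [0.997, 0.083, 0.002, 0.0]
ft_force: [0.2, 1.0, -2.0]
gripper_width: 0.485
gripper_force: 23.0
```

```bash
python3 - <<'E'
from h import *
s=bot.state(); print(s["time"],s["ft_force"],s["gripper_width"]*85.4); plan([.56,-.23],.38,.216)
E
```

```text
5.475 [ 0.24006328  0.99891658 -2.0340677 ] 41.45316459911962
slide mm [-67.4 261.1   0.6] yaw 0.1667 drz -0.0493 zaxis [ 3.1e-03  2.0e-04 -1.0e+00]
```

>>> drive_tool([
  {"slide": [-15, 50, 0], "delta_rot": [0, 0, -0.05], "grip": 40},
  {"slide": [-30, 105, 0], "delta_rot": [0, 0, -0.05], "grip": 40},
  {"slide": [-45, 160, 0], "delta_rot": [0, 0, -0.05], "grip": 40},
  {"slide": [-60, 210, 0], "delta_rot": [0, 0, -0.05], "grip": 40},
  {"slide": [-67, 250, 0], "delta_rot": [0, 0, -0.05], "grip": 40},
  {"slide": [-67, 261, 0], "delta_rot": [0, 0, -0.05], "grip": 40},
  {"slide": [-67, 261, 0], "delta_rot": [0, 0, -0.05], "grip": 40},
])

```text
time: 6.35
ee_pos: [0.5598, -0.2301, 0.3778]
ee_rot: [0.994, 0.108, -0.001, -0.001]
ft_force: [1.1, -0.3, -2.2]
gripper_width: 0.489
gripper_force: 23.3
```

```bash
python3 - <<'E'
from h import *
s=bot.state(); p=P("wrist"); im=grab_frame("wrist"); save(im,"w4.png"); np.savez("w4.npz",K=p[0],R=p[1],t=p[2])
print(s["time"],s["ee_pos"],s["ft_force"])
for d in find_in("wrist","charger")[:3]:
    b=d["bbox"]; print(d["conf"],np.round(b),ray(p,(b[0]+b[2]/2,b[1]+b[3]/2),.066).round(4))
for c in comps(im,(0,0,640,260),(3,120,90)): print(c[0],c[1],np.round(c[2][0],1))
E
```

```text
6.35 [ 0.55982122 -0.23009415  0.37778638] [ 1.10714716 -0.25734526 -2.19647524]
0.89 [164. 285. 129. 146.] [ 0.4283 -0.1796  0.066 ]
0.68 [  2. 287. 118. 144.] [ 0.3973 -0.0449  0.066 ]
0.64 [265.  47. 164. 167.] [ 0.6255 -0.2334  0.066 ]
[ 74   0  95 211] 8231 [125.5 102.4]
[291  97 113  11] 557 [347. 102.]
[ 64 122  14  41] 352 [ 70.5 142. ]
[296 171 107  10] 504 [349.  175.8]
[  0 179   8   8] 47 [  3.5 182.5]
[ 35 180   9   9] 41 [ 39. 184.]
[366 193   8   8] 47 [369.5 196.5]
[290 259  66   1] 66 [322.5 259. ]
```

View pics/w4.png

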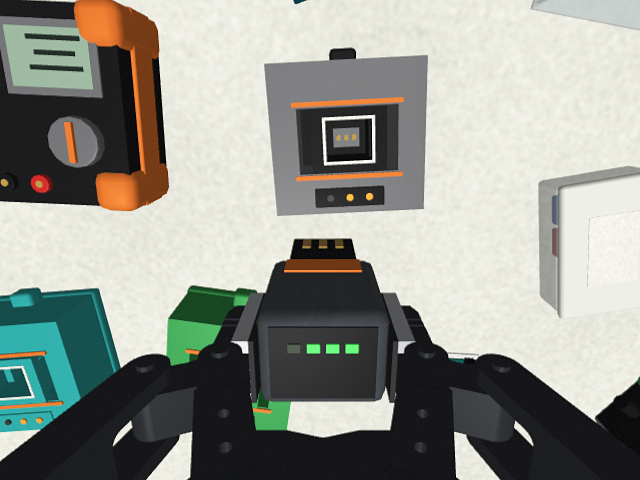

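```bash
cat >> h.py <<'E'
def white(im,box):
    x0,y0,x1,y1=box; m=((im[y0:y1,x0:x1].min(2)>200)).astype(np.uint8)
    n,l,st,c=cv2.connectedComponentsWithStats(m); i=1+st[1:,4].argmax()
    pts=(np.argwhere(l==i)[:,::-1]+[x0,y0]).astype(np.float32)
    return cv2.approxPolyDP(cv2.convexHull(pts),6,True)[:,0],st[i]
E
python3 - <<'E'
from h import *
z=np.load("w4.npz"); p=(z["K"],z["R"],z["t"]); im=cv2.cvtColor(cv2.imread("pics/w4.png"),cv2.COLOR_BGR2RGB)
q,st=white(im,(305,108,392,170)); print(q.tolist(),st)
W=np.array([ray(p,u,.066) for u in q]); print(W.round(4).tolist(),"c",W.mean(0)); print("sides",np.linalg.norm(W-np.roll(W,-1,0),axis=1).round(4))
for y in (102,175.8): pass
for c in comps(im,(280,90,420,185),(3,120,90),amin=200):
    b=cv2.boxPoints(c[2]); b=b[b[:,0].argsort()]; l,r=b[:2].mean(0),b[2:].mean(0); A,B=ray(p,l,.066),ray(p,r,.066); d=A-B; print("stripe",A.round(4),B.round(4),"mid",((A+B)/2).round(4),"yaw",np.arctan2(-d[0],d[1]).round(4),"len",np.linalg.norm(d).round(4))
A,B=ray(p,(265,64),.063),ray(p,(427,55),.063); d=A-B; print("edge yaw",np.arctan2(-d[0],d[1]),np.linalg.norm(d))
C,D=ray(p,(278,215),.063),ray(p,(424,208),.063);print("center housing",(A+B+C+D)/4,np.linalg.norm(C-D),np.arctan2(-(C-D)[0],(C-D)[1]))
# held pack
K=p[0]; s=bot.state(); R=Ro.from_quat(s["ee_rot"]).as_matrix()
for zt in(.135,.137,.139):
    print(zt,[proj(p,s["ee_pos"]+R@[dx,dy,zt]).round(1).tolist() for dx in(.017,-.017) for dy in(-.021,.021)])
plan([0,0],0)
E
```

```text
[[374.0, 161.0], [324.0, 164.0], [322.0, 118.0], [374.0, 115.0]] [ 17   7  53  50 478]
[[0.6094, -0.2567, 0.066], [0.5999, -0.2228, 0.066], [0.6299, -0.2148, 0.066], [0.6394, -0.2489, 0.066]] c [ 0.61964449 -0.23582317  0.066     ]
sides [0.0352 0.0311 0.0354 0.0309]
stripe [ 0.6337 -0.1925  0.066 ] [ 0.6535 -0.2654  0.066 ] mid [ 0.6436 -0.229   0.066 ] yaw 0.2641 len 0.0755
stripe [ 0.5857 -0.2055  0.066 ] [ 0.6054 -0.2783  0.066 ] mid [ 0.5955 -0.2419  0.066 ] yaw 0.2642 len 0.0754
edge yaw 0.26569816326141643 0.10694222603640184
center housing [ 0.61957475 -0.23596537  0.063     ] 0.10770994079813856 0.264469197703072
0.135 [[241.5, 318.3], [383.9, 317.8], [248.4, 412.9], [379.5, 412.5]]
0.137 [[242.8, 315.0], [382.9, 314.5], [249.5, 408.5], [378.6, 408.0]]
0.139 [[244.1, 311.8], [382.0, 311.2], [250.6, 404.2], [377.8, 403.7]]
slide mm [-497.2 -343.7  379. ] yaw 0.2191 drz None zaxis [-8.0e-04  1.5e-03 -1.0e+00]
```

```bash
python3 - <<'E'
import cv2
a=cv2.imread("pics/w4.png")[50:450,220:460]
a=cv2.resize(a[180:400],None,fx=2.7,fy=2.7,interpolation=cv2.INTER_CUBIC); print(a.shape)
cv2.imwrite("pics/w4c.png",a)
E
```

```text
(594, 648, 3)
```

View pics/w4c.png

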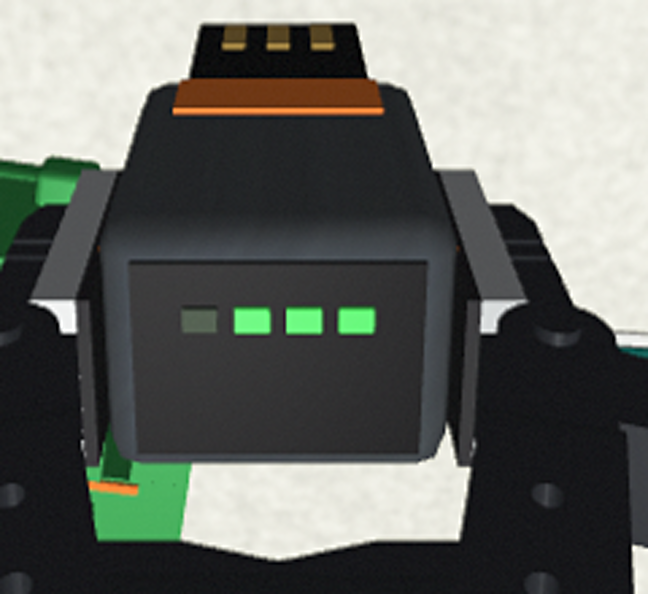

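The mouth's white frame spans (322..374, 115..164), about centred between the stripes, so its offset is near 0. The held pack's stem tip edge is at (294..352, 238), upright and centred on column 323. Next I work out the move in camera-relative terms.

```bash
python3 - <<'E'
from h import *
z=np.load("w4.npz"); p=(z["K"],z["R"],z["t"])
# stem-tip centre in camera frame
A=np.array([[-.001,-.955,-.298],[1,-.001,-.001],[0,-.298,.955]]) # cam->tool
t=A.T@(np.array([.0005,0,.2285])-[.07596,.00105,.03012]); t[0]=(323.1-p[0][0,2])/p[0][0,0]*t[2]
S=p[1].T@(t-p[2]); print("stem tip world",S)
d=np.array([.6196,-.2358])-S[:2]; yw=.217
print("delta",d,"tool slide",1e3*(d[0]*np.cos(yw)+d[1]*np.sin(yw)),1e3*(d[0]*np.sin(yw)-d[1]*np.cos(yw)))
plan([.6,-.23],.3,.264)
E
```

```text
stem tip world [ 0.56024189 -0.2308803   0.14918353]
delta [ 0.05935811 -0.0049197 ] tool slide 56.906816734655195 17.58418115873852
slide mm [38.4 10.6 78.2] yaw 0.2191 drz -0.0449 zaxis [-8.0e-04  1.5e-03 -1.0e+00]
```

>>> drive_tool([
  {"slide": [30, 9, 0], "delta_rot": [0, 0, -0.046], "grip": 40},
  {"slide": [57, 17.5, 10], "delta_rot": [0, 0, -0.046], "grip": 40},
  {"slide": [57, 17.5, 40], "delta_rot": [0, 0, -0.046], "grip": 40},
  {"slide": [57, 17.5, 60], "delta_rot": [0, 0, -0.046], "grip": 40},
  {"slide": [57, 17.5, 60], "delta_rot": [0, 0, -0.046], "grip": 40},
  {"slide": [57, 17.5, 60], "delta_rot": [0, 0, -0.046], "grip": 40},
])

```text
time: 7.2
ee_pos: [0.6198, -0.2346, 0.3197]
ee_rot: [0.991, 0.131, 0.001, 0.0]
ft_force: [-0.7, -0.4, -1.2]
gripper_width: 0.488
gripper_force: 23.2
```

```bash
python3 - <<'E'
from h import *
s=bot.state(); p=P("wrist"); im=grab_frame("wrist"); save(im,"w5.png"); np.savez("w5.npz",K=p[0],R=p[1],t=p[2])
print(s["time"],s["ee_pos"],s["ft_force"]); plan([.6196,-.2358],.3,.264)
save(cv2.resize(im[170:380,220:430],None,fx=2.8,fy=2.8,interpolation=cv2.INTER_CUBIC),"w5c.png")
E
```

```text
7.2 [ 0.6198493  -0.23458322  0.31968525] [-0.66153066 -0.38883641 -1.18768955]
slide mm [-0.6  0.9 20. ] yaw 0.2629 drz -0.0011 zaxis [ 1.9e-03 -7.0e-04 -1.0e+00]
```

View pics/w5c.png

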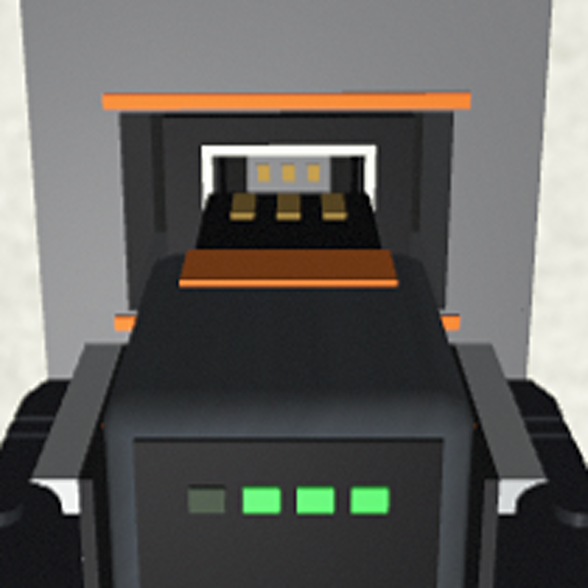

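Mouth frame at crop columns 202..377 and stem tip at 210..370, so both are centred near 290 and y is aligned. Next I check x.

```bash
python3 - <<'E'
from h import *
z=np.load("w5.npz"); p=(z["K"],z["R"],z["t"]); yw=.264; ux=np.array([np.cos(yw),np.sin(yw)]); uy=np.array([np.sin(yw),-np.cos(yw)])
f=lambda c,r,zz: ray(p,(220+c/2.8,170+r/2.8),zz)
for nm,c,r,zz,o in(("mouth inner",289.5,157,.066,.014),("mouth outer",289.5,145,.066,.0155),("stem tip z.089",290,194,.089,.012),("stem z.091",290,194,.091,.012)):
    X=f(c,r,zz)[:2]; print(nm,((X@ux-o)*1e3).round(2),(X@uy*1e3).round(2))
for zz in(.087,.089,.091,.093): print(zz,np.linalg.norm(f(211,194,zz)-f(369,194,zz)))
E
```

```text
mouth inner 535.59 389.7
mouth outer 536.69 389.71
stem tip z.089 536.83 389.75
stem z.091 537.47 389.75
0.087 0.0302768639296328
0.089 0.029978041223942726
0.091 0.02967921851825265
0.093 0.029380395812562573
```

>>> drive_tool([
  {"slide": [-0.7, 0, 8], "delta_rot": [0, 0, 0], "grip": 40},
  {"slide": [-0.7, 0, 16], "delta_rot": [0, 0, 0], "grip": 40},
  {"slide": [-0.7, 0, 20], "delta_rot": [0, 0, 0], "grip": 40},
  {"slide": [-0.7, 0, 23], "delta_rot": [0, 0, 0], "grip": 40},
  {"slide": [-0.7, 0, 25], "delta_rot": [0, 0, 0], "grip": 40},
  {"slide": [-0.7, 0, 27], "delta_rot": [0, 0, 0], "grip": 40},
  {"slide": [-0.7, 0, 28], "delta_rot": [0, 0, 0], "grip": 40},
])

```text
time: 8.12
ee_pos: [0.6189, -0.235, 0.2907]
ee_rot: [0.991, 0.131, 0.0, 0.0]
ft_force: [0.6, -0.8, -1.6]
gripper_width: 0.489
gripper_force: 23.2
```

>>> drive_tool([
  {"slide": [0, 0, 1.5], "delta_rot": [0, 0, 0], "grip": 40},
  {"slide": [0, 0, 3], "delta_rot": [0, 0, 0], "grip": 40},
  {"slide": [0, 0, 4.5], "delta_rot": [0, 0, 0], "grip": 40},
  {"slide": [0, 0, 6], "delta_rot": [0, 0, 0], "grip": 40},
  {"slide": [0, 0, 7], "delta_rot": [0, 0, 0], "grip": 40},
])

```text
time: 8.75
ee_pos: [0.6189, -0.235, 0.2835]
ee_rot: [0.991, 0.131, -0.0, -0.0]
ft_force: [0.0, 0.2, -2.6]
gripper_width: 0.489
gripper_force: 23.2
```

>>> drive_tool([
  {"slide": [0, 0, 3], "delta_rot": [0, 0, 0], "grip": 40},
  {"slide": [0, 0, 6], "delta_rot": [0, 0, 0], "grip": 40},
  {"slide": [0, 0, 9], "delta_rot": [0, 0, 0], "grip": 40},
  {"slide": [0, 0, 12], "delta_rot": [0, 0, 0], "grip": 40},
  {"slide": [0, 0, 15], "delta_rot": [0, 0, 0], "grip": 40},
  {"slide": [0, 0, 18], "delta_rot": [0, 0, 0], "grip": 40},
  {"slide": [0, 0, 20], "delta_rot": [0, 0, 0], "grip": 40},
])

```text
time: 9.62
ee_pos: [0.6188, -0.235, 0.2634]
ee_rot: [0.991, 0.131, -0.0, -0.0]
ft_force: [0.5, 0.6, -2.3]
gripper_width: 0.488
gripper_force: 23.2
```

>>> drive_tool([
  {"slide": [0, 0, 2], "delta_rot": [0, 0, 0], "grip": 40},
  {"slide": [0, 0, 4], "delta_rot": [0, 0, 0], "grip": 40},
  {"slide": [0, 0, 6], "delta_rot": [0, 0, 0], "grip": 40},
  {"slide": [0, 0, 8], "delta_rot": [0, 0, 0], "grip": 40},
  {"slide": [0, 0, 9], "delta_rot": [0, 0, 0], "grip": 40},
])

```text
time: 10.25
ee_pos: [0.619, -0.235, 0.2549]
ee_rot: [0.991, 0.131, 0.0, 0.0]
ft_force: [-1.6, 1.0, 3.3]
gripper_width: 0.49
gripper_force: 23.8
```

>>> drive_tool([
  {"slide": [0, 0, 1], "delta_rot": [0, 0, 0], "grip": 40},
  {"slide": [0, 0, 2], "delta_rot": [0, 0, 0], "grip": 40},
  {"slide": [0, 0, 2], "delta_rot": [0, 0, 0], "grip": 40},
])

```text
time: 10.62
ee_pos: [0.6191, -0.235, 0.2547]
ee_rot: [0.991, 0.131, 0.0, 0.0]
ft_force: [-6.6, 2.3, 16.1]
gripper_width: 0.486
gripper_force: 25.4
```

>>> drive_tool([
  {"slide": [0, 0, 0], "delta_rot": [0, 0, 0], "grip": 64},
  {"slide": [0, 0, 0], "delta_rot": [0, 0, 0], "grip": 64},
  {"slide": [0, 0, 0], "delta_rot": [0, 0, 0], "grip": 64},
  {"slide": [0, 0, 0], "delta_rot": [0, 0, 0], "grip": 64},
])

```text
time: 11.12
ee_pos: [0.6189, -0.235, 0.2524]
ee_rot: [0.991, 0.131, -0.0, -0.0]
ft_force: [0.3, -0.2, -0.1]
gripper_width: 0.75
gripper_force: 0.0
```

```bash
python3 - <<'E'
from h import *
s=bot.state(); p=P("wrist"); im=grab_frame("wrist"); np.savez("w6.npz",K=p[0],R=p[1],t=p[2])
print(s["time"],s["ee_pos"],s["ft_force"],s["gripper_width"]*85.4)
save(im[170:470,150:490],"w6.png")
E
```

```text
11.125 [ 0.61886688 -0.23498398  0.25241982] [ 0.25299693 -0.17426629 -0.12551019] 64.010369305369
```

View pics/w6.png

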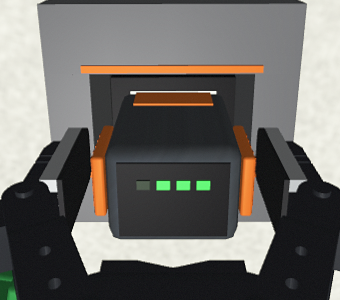

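Both tabs have sprung out evenly, at (97,170) and (247,170) in the crop, and the fingers are clear. I retreat and check the seated height.

>>> drive_tool([
  {"slide": [0, 0, -15], "delta_rot": [0, 0, 0], "grip": 64},
  {"slide": [0, 0, -40], "delta_rot": [0, 0, 0], "grip": 66},
  {"slide": [0, 0, -80], "delta_rot": [0, 0, 0], "grip": 70},
  {"slide": [-10, 0, -110], "delta_rot": [0, 0, 0], "grip": 70},
  {"slide": [-20, 0, -130], "delta_rot": [0, 0, 0], "grip": 70},
  {"slide": [-20, 0, -130], "delta_rot": [0, 0, 0], "grip": 70},
  {"slide": [-20, 0, -130], "delta_rot": [0, 0, 0], "grip": 70},
])

```text
time: 12.05
ee_pos: [0.5993, -0.24, 0.3816]
ee_rot: [0.991, 0.131, -0.001, -0.0]
ft_force: [0.0, -0.0, -0.2]
gripper_width: 0.821
gripper_force: 0.0
```

```bash
python3 - <<'E'
from h import *
s=bot.state(); p=P("wrist"); im=grab_frame("wrist"); save(im,"w7.png")
print(s["time"],s["ee_pos"],s["ft_force"])
C=[c for c in comps(im,(200,60,460,330),(3,120,90))]
for c in C: print(c[0],c[1],np.round(c[2][0],1))
for up in (0,.0015,.004,.008):
  x,y=.6196,-.2358; o=[]
  for sg in(1,-1):
    B=[np.array([x,y,0])+Ro.from_euler("z",.264).apply([dx,sg*dy,0])+[0,0,h+up+.024] for dx in(-.011,.011) for dy in(.026,.021) for h in(.062,.086)]
    q=np.array([proj(p,b) for b in B]); o+=[q.min(0).round(1).tolist(),q.max(0).round(1).tolist()]
  print(up,o)
save(cv2.resize(im[40:340,180:480],(600,600)),"w7c.png")
E
```

```text
12.05 [ 0.59928939 -0.23996206  0.38161226] [ 0.00741292 -0.00611575 -0.24100674]
[270 154 107   5] 532 [323. 156.]
[302 169  45   3] 132 [324. 170.]
[273 182  18  44] 366 [281.5 203.5]
[358 182  16  44] 353 [365.5 203.5]
[320 240   8   8] 45 [323.3 243.3]
[338 240   8   8] 44 [341.8 243.3]
0 [[281.3, 180.5], [293.1, 221.6], [354.1, 180.4], [366.0, 221.4]]
0.0015 [[281.0, 180.9], [293.0, 222.2], [354.3, 180.7], [366.2, 222.1]]
0.004 [[280.6, 181.5], [292.7, 223.3], [354.6, 181.4], [366.6, 223.1]]
0.008 [[279.9, 182.5], [292.3, 225.0], [355.0, 182.4], [367.3, 224.9]]
```

View pics/w7c.png

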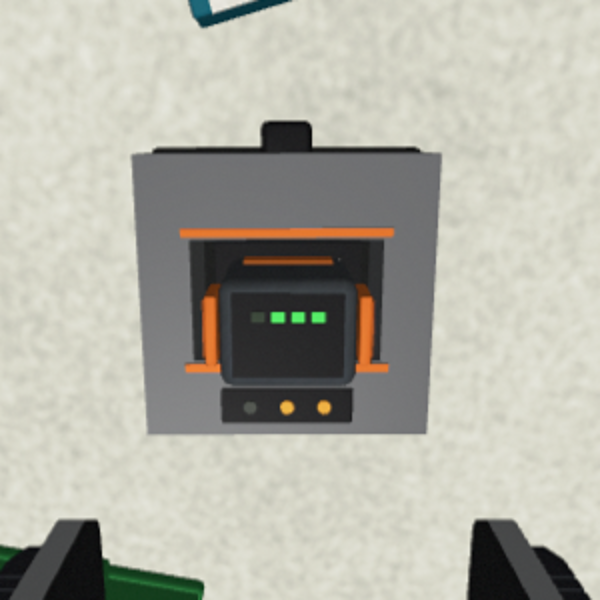

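Both tabs are out at crop columns 202 and 375. The image alone cannot settle the seating height, so I probe gently on top with the fingers shut.

>>> drive_tool([
  {"slide": [20, 0, 0], "delta_rot": [0, 0, 0], "grip": 2},
  {"slide": [20, 0, 20], "delta_rot": [0, 0, 0], "grip": 2},
  {"slide": [20, 0, 40], "delta_rot": [0, 0, 0], "grip": 2},
  {"slide": [20, 0, 60], "delta_rot": [0, 0, 0], "grip": 2},
  {"slide": [20, 0, 72], "delta_rot": [0, 0, 0], "grip": 2},
  {"slide": [20, 0, 78], "delta_rot": [0, 0, 0], "grip": 2},
  {"slide": [20, 0, 80], "delta_rot": [0, 0, 0], "grip": 2},
  {"slide": [20, 0, 80], "delta_rot": [0, 0, 0], "grip": 2},
])

```text
time: 13.1
ee_pos: [0.6191, -0.2351, 0.3032]
ee_rot: [0.991, 0.131, 0.0, 0.0]
ft_force: [-0.2, -0.5, -0.6]
gripper_width: 0.021
gripper_force: 0.0
```

>>> drive_tool([
  {"slide": [0, 0, 2], "delta_rot": [0, 0, 0], "grip": 2},
  {"slide": [0, 0, 4], "delta_rot": [0, 0, 0], "grip": 2},
  {"slide": [0, 0, 5], "delta_rot": [0, 0, 0], "grip": 2},
  {"slide": [0, 0, 6], "delta_rot": [0, 0, 0], "grip": 2},
  {"slide": [0, 0, 7], "delta_rot": [0, 0, 0], "grip": 2},
  {"slide": [0, 0, 7], "delta_rot": [0, 0, 0], "grip": 2},
])

```text
time: 13.85
ee_pos: [0.6189, -0.235, 0.2956]
ee_rot: [0.991, 0.131, -0.0, -0.0]
ft_force: [-0.1, 0.1, 0.4]
gripper_width: 0.025
gripper_force: 0.0
```

>>> drive_tool([
  {"slide": [0, 0, 1], "delta_rot": [0, 0, 0], "grip": 2},
  {"slide": [0, 0, 2], "delta_rot": [0, 0, 0], "grip": 2},
  {"slide": [0, 0, 3], "delta_rot": [0, 0, 0], "grip": 2},
  {"slide": [0, 0, 3], "delta_rot": [0, 0, 0], "grip": 2},
])

```text
time: 14.35
ee_pos: [0.6188, -0.2349, 0.2925]
ee_rot: [0.991, 0.131, -0.0, -0.0]
ft_force: [-0.3, 0.0, -0.8]
gripper_width: 0.029
gripper_force: 0.0
```

>>> drive_tool([
  {"slide": [0, 0, 1], "delta_rot": [0, 0, 0], "grip": 2},
  {"slide": [0, 0, 2], "delta_rot": [0, 0, 0], "grip": 2},
  {"slide": [0, 0, 2], "delta_rot": [0, 0, 0], "grip": 2},
])

```text
time: 14.72
ee_pos: [0.619, -0.235, 0.291]
ee_rot: [0.991, 0.131, 0.0, 0.0]
ft_force: [-0.4, 0.1, 3.0]
gripper_width: 0.02
gripper_force: 1.4
```

Contact comes at tip height 0.1176 m, against 0.1175 m expected for a latched pack. I retreat and hand in.

>>> drive_tool([
  {"slide": [0, 0, -20], "delta_rot": [0, 0, 0], "grip": 2},
  {"slide": [0, 0, -60], "delta_rot": [0, 0, 0], "grip": 2},
  {"slide": [0, 0, -100], "delta_rot": [0, 0, 0], "grip": 2},
  {"slide": [0, 0, -110], "delta_rot": [0, 0, 0], "grip": 2},
  {"slide": [0, 0, -110], "delta_rot": [0, 0, 0], "grip": 2},
])

```text
time: 15.35
ee_pos: [0.6189, -0.235, 0.4017]
ee_rot: [0.991, 0.131, 0.001, 0.0]
ft_force: [-0.1, 0.3, -0.2]
gripper_width: 0.024
gripper_force: 0.0
```

```bash
python3 - <<'E'
from h import *
print(bot.state()["ee_pos"]); print(bot.sign_off())
E
```

```text
[ 0.61889465 -0.23498247  0.4016895 ]
the job is handed in; nothing more can be done
None
```

The flat pack is out of the logger and latched in the free grey charging cradle, with both tabs sprung out and a light probe on its top finding it at latched height (0.1176 m, 0.1175 m expected); the job was handed in at about 15 s, with the arm clear.

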